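Box up the restored drawer pull and press the lid home

ROBOT

A 6-joint arm with a two-finger parallel gripper is mounted at the origin on the work surface. World frame = base frame: x ahead of the robot, y to its left, z up, the work surface at z = 0. Lengths are in m, angles in rad, forces in N, time in s.
With the tool pointing down it reaches from about 0.3 to 0.875 m from the base axis. Payload 6.4 kg.
Tool frame: the origin (TCP) lies where the fingers leave the gripper's body, on its centre line; the fingertips stand 64 mm ahead of it and the grasp point (between the pads) lies ctrl.tcp_to_grasp ahead of it (ctrl.tcp_to_grasp is the distance from the TCP to the grasp point, in m); z points along the fingers, y is the line along which they close (so a half turn about z gives the same grasp; the last joint's range is limited). The gripper opens to 88 mm and grips with 3 to 60 N. Pads are 18 mm wide; open, the fingers measure 123 mm over their backs; the gripper's body (75 mm by 187 mm) begins 45 mm behind the grasp point.
Start: joints at [1.009, 0.181, 1.607, -0, 1.354, -0.206], TCP at [0.2, 0.539, 0.303] pointing down, gripper open.
Joint ranges: [-2.99, 2.99], [-0.89, 2.07], [0.3, 2.58], [-1.14, 4.28], [0, 2.63], [-3.12, 3.12]. Speed limits (rad/s): [2.57, 2.57, 3.01, 3.14, 3.14, 3.14].

INTERFACE

Orientations are given as a unit quaternion [w, x, y, z].
In Python, from workcell import ctrl, kinematics, sense, cams gives the robot as it stands. Calls block until the motion is done:
- ctrl.movep(position, orientation): joint-space move of the TCP to a pose.
- ctrl.move_l(position, ori=None, velocity=0.15, contact_N=None): straight line of the TCP; ori=None keeps the orientation; velocity is the mean speed in m/s. With contact_N (N) it stops when the force on the tool has changed by that much, and returns True; else False.
- ctrl.goto_joints(angles): joint-space move.
- ctrl.command_gripper(opening, grasp_force=None): opening from 0.0 (shut) to 1.0 (fully open); grasp_force is the grip in N (None keeps the last); returns when the fingers have stopped.
- ctrl.pause(seconds).
- kinematics.inverse_kinematics(position, orientation): joint angles nearest the present ones, or None.
- sense(): the state.
- cams.camera(name): name is "scene" or "top"; returns a dict with "color" (384x512x3 uint8, red, green, blue), "z_map" (384x512 float32, m along the optical axis (not along the pixel's ray), 0 where there is no reading), "mtx" (3x3 intrinsics, pixels), "D" ([k1, k2, p1, p2, k3] as OpenCV has them; the pictures are not rectified), "rvec" (rotation vector, rad) and "tvec" (3), from world to camera coordinates, as OpenCV has them. Camera axes: x right, y down, z forward; pixel columns grow to the right and rows downward; lengths in m; the calibration is good to about 2 mm. A picture is of the moment at which its call begins.
A pose or a line that the arm cannot do raises ctrl.Unreachable and nothing moves.
- ctrl.finish_job(): hands the job in; it is judged then, once.
The state is a dict: "time_s": time; "joints": joint angles; "joint_velocities": joint speeds; "tau": joint torques, N m; "tool_pos": TCP position; "orientation": TCP orientation; "force": force on the tool from outside, world axes, zero at the start; "moment": the same for the moment, N m; "opening": opening from 0.0 (shut) to 1.0 (fully open); "gripper_force": force on a finger pad.
Only numpy, scipy, OpenCV 4.12 (cv2) and the standard library are available. Lean on these libraries where they do the work, as an engineer would, in place of code of your own. Each camera call takes 0.05 s, during which the arm holds its last target. There are 200 camera calls.

TASK

Put the steel drawer pull into the open maroon parts box, standing flat on its back plate. Then lay the grey lid loosely on the box and let go of it; only after that press it down until both ends are fully home. Leave everything else on the bench where it is.

Things in the scene. Friction and masses are not known exactly. Their poses are not given: they have to be found in the camera images.
- case: open maroon steel box fixed to the bench, 170 (x) x 110 (y) x 50 mm (z) outside, 146 x 98 mm inside, floor 7 mm thick with grey liner, end walls (across x) 12 mm, long walls 5 mm. Origin: centre of the underside. Each end wall holds an orange friction strip that the lid must push down level with the rim. A yellow line outside, 28 to 34 mm up, is covered by the skirt when the lid is home
- strip_a (a joint): how far the orange strip (7 x 76 mm) in the end wall at box x = +79 mm is pushed down (m): 0 = 10 mm proud of the rim, 0.010 = level with it (home). Starts at 0 to 0.002, stays where it is left, yields at about 8 N
- strip_b (a joint): the same for the strip at box x = -79 mm
- lid: loose grey-green lid, about 190 (x) x 130 (y) mm, starts upright on the bench. Origin: centre, at the lower edge of its flared skirt. Skirt 22 mm deep, goes outside the box walls (play 2.5 mm a side at its top, 5 at its mouth). Top plate 5 mm, underside 22 mm above the origin. Either way round fits. Its origin is 38 mm above the box's when laid on, 28 when home. About 0.3 kg
- lid_grip (a point): centre of the lid's aluminium bar handle, 51 mm above the lid's origin; the bar runs along the lid's x, 72 mm long, 14 mm wide, 14 mm tall (44 to 58 mm above the origin), on two posts; 17 mm free beneath it
- pad_a (a point): top centre of the black rubber press pad (28 mm across, 2 mm raised) on the lid's top, at lid x = +66 mm, 29 mm above the lid's origin
- pad_b (a point): the same at lid x = -66 mm
- pull: restored steel drawer pull: back plate 125 (x) x 26 x 5 mm lying on the bench, bridge bar above it, 38 mm tall in all. Origin: centre of the plate's underside. Mass about 0.2 kg
- pull_grip (a point): centre of the pull's bridge bar, 32 mm above its origin; the bar runs along the pull's x, 104 mm long, 14 mm wide, 12 mm tall, on two posts at x = +-44 mm
- oil_bottle: bystander: amber bottle with red cap, 36 mm wide, 100 mm tall, upright; origin at the centre of its underside
- paint_tin: bystander: blue tin, 36 mm wide, 75 mm tall, upright; origin under its centre
- hammer: bystander: hammer, 240 mm long, lying flat
- spanner: bystander: steel spanner, 170 mm long, lying flat
- ball_knob: bystander: orange ball of 40 mm on a small brass foot, 46 mm tall; origin under its centre
- screw_jar: bystander: clear jar with brass cap, 64 mm wide, 90 mm tall; origin under its centre
- carton: bystander: cardboard carton 90 x 40 x 60 mm (x, y, z); origin under its centre
- sanding_block: bystander: wooden sanding block 70 x 45 x 30 mm (x, y, z); origin under its centre
Not all that is in view belongs to the job. Leave any turquoise look-alike of the lid alone. Several things have the shape of the pull; the one meant has the colours described above.

How it is judged:
By the outcome, as a careful person would: the job done as asked, in the order asked, and still so for the second after the job is handed in, with the robot touching nothing.
It also fails if it takes over 70 s, if anything falls off the work surface, if the arm or the gripper's body presses on something with over 40 N, if the wrist force passes 120 N, or if a joint passes its speed limit or range.

## Working session

There is one attempt and no reset: what is moved stays moved. The work goes in short steps, each a Python script; the robot and the scene stay as the last script left them, time stands still between calls to the robot, and variables do not carry over. Pictures are saved under pics/ and viewed, at most 10 in all, crops included, and the job is handed in when it is done.

```bash
ls; mkdir -p pics
cat > h.py <<'E'
import numpy as np, cv2
from workcell import ctrl, kinematics, sense, cams
def snap(n):
    c=cams.camera(n); np.savez(f'{n}.npz',**c); return c
def cloud(c):
    h,w=c['z_map'].shape
    u,v=np.meshgrid(np.arange(w),np.arange(h))
    p=cv2.undistortPoints(np.stack([u,v],-1).reshape(-1,1,2).astype(np.float64),c['mtx'],c['D']).reshape(h,w,2)
    z=c['z_map'].astype(float)
    P=np.dstack([p*z[...,None],z])
    R=cv2.Rodrigues(np.array(c['rvec'],float))[0]
    W=(P-np.array(c['tvec'],float).ravel())@R
    W[z==0]=np.nan
    return W
def ray(c,uv):
    p=cv2.undistortPoints(np.array(uv,float).reshape(-1,1,2),c['mtx'],c['D']).reshape(-1,2)
    R=cv2.Rodrigues(np.array(c['rvec'],float))[0]
    d=np.c_[p,np.ones(len(p))]@R
    o=-np.array(c['tvec'],float).ravel()@R
    return o,d
def onplane(c,uv,z):
    o,d=ray(c,uv); return o+d*((z-o[2])/d[:,2])[:,None]
E
python3 - <<'E'
from h import *
s=sense(); print({k:np.round(v,3) for k,v in s.items()}, ctrl.tcp_to_grasp)
for n in('scene','top'):
    c=snap(n); im=cv2.cvtColor(c['color'],cv2.COLOR_RGB2BGR)
    cv2.imwrite(f'pics/{n}1.png',cv2.resize(im,(768,576),interpolation=cv2.INTER_CUBIC))
    W=cloud(c); print(n,ray(c,[[256,192]])[0],np.isfinite(W[...,2]).mean(),np.nanmin(W.reshape(-1,3),0),np.nanmax(W.reshape(-1,3),0))
E
```

```text
pics
{'time_s': np.float64(0.0), 'joints': array([ 1.009,  0.182,  1.608, -0.   ,  1.354, -0.206]), 'joint_velocities': array([-0.001,  0.   ,  0.   ,  0.   , -0.   ,  0.001]), 'tau': array([-1.0000e-03, -4.3389e+01, -3.4183e+01,  7.0000e-02,  3.9000e-02,
       -0.0000e+00]), 'tool_pos': array([0.2  , 0.539, 0.302]), 'orientation': array([-0.   ,  0.177,  0.984, -0.001]), 'force': array([ 0.233, -1.04 ,  0.404]), 'moment': array([0.041, 0.016, 0.008]), 'gripper_force': np.float64(0.0), 'opening': np.float64(1.003)} 0.0453
scene [1.38526811 0.08630381 0.770363  ] 0.9959818522135416 [-1.87643472 -1.81702202 -0.76684218] [0.95804562 1.94592267 0.58688657]
top [ 0.24330767 -0.00750319  1.24548034] 0.9959055582682291 [-0.15828656 -1.59968406 -0.77134495] [1.9439218  1.38336263 0.6540006 ]
```

View pics/scene1.png

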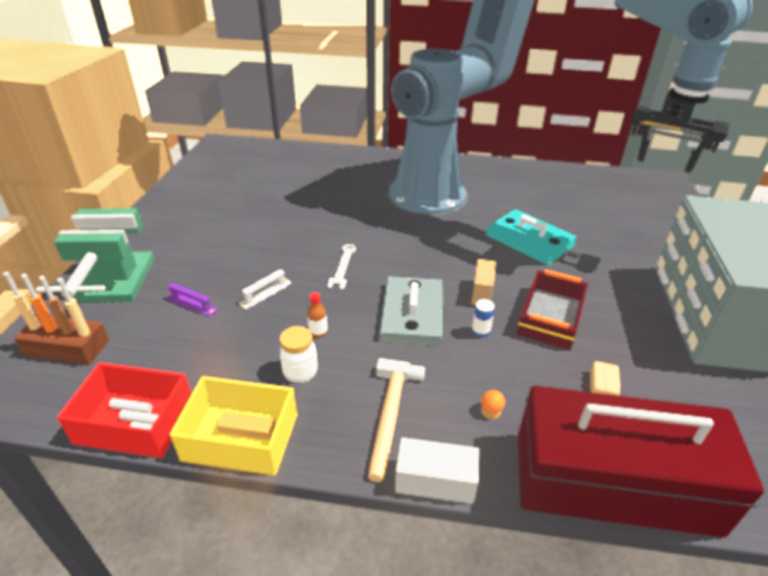

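View pics/top1.png

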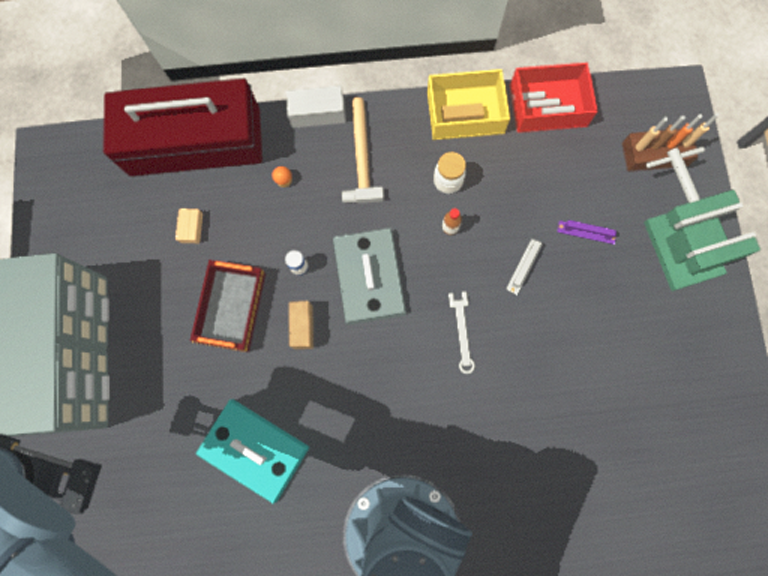

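The scene view shows the maroon box at (553,308), the grey lid at (412,308), the steel pull at (265,288) and the purple decoy pull at (190,298). In the top view the box is at (229,305), the lid at (370,275), the steel pull at (524,266), the paint tin at (295,262) and the carton at (301,324). The turquoise look-alike is at (252,450). The arm is clear of the job items in both views.

```bash
cat > m.py <<'E'
from h import *
def load(n): return dict(np.load(f'{n}.npz'))
def rect(P):
    r=cv2.minAreaRect((P[:,:2]*1000).astype(np.float32)); b=cv2.boxPoints(r)
    e=b[1]-b[0]; f=b[2]-b[1]
    if np.hypot(*e)<np.hypot(*f): e,f=f,e
    return np.round(r[0],1),np.round([np.hypot(*e),np.hypot(*f)],1),round(np.degrees(np.arctan2(e[1],e[0]))%180,1)
def pts(W,c,r,z0,z1):
    m=(np.hypot(W[...,0]-c[0],W[...,1]-c[1])<r)&(W[...,2]>z0)&(W[...,2]<z1)
    m=m.astype(np.uint8); n,l,s,_=cv2.connectedComponentsWithStats(m,connectivity=8)
    if n<2: return np.zeros((0,3))
    return W[l==1+np.argmax(s[1:,4])]
if __name__=='__main__':
    t=load('top'); q=load('scene'); W={'top':cloud(t),'scene':cloud(q)}
    g={'lid':(370,275),'pull':(524,266),'box':(229,305),'tin':(295,262),'carton':(301,324)}
    for k,uv in g.items():
        c=onplane(t,[[uv[0]/1.5,uv[1]/1.5]],0.03)[0]; print(k,np.round(c,3))
        lay={'lid':[(.12,.018,.036),(.06,.045,.07)],'pull':[(.075,.026,.05),(.075,.002,.05)],'box':[(.12,.04,.07),(.12,.053,.07),(.06,.003,.02)],'tin':[(.04,.05,.1)],'carton':[(.06,.045,.07)]}[k]
        for r,a,b in lay:
            for n in W:
                P=pts(W[n],c,r,a,b)
                if len(P)>5: print('  ',n,(a,b),len(P),'zmed',np.round(np.median(P[:,2])*1000,1),'z95',np.round(np.percentile(P[:,2],95)*1000,1),*rect(P))
    for n in W:
        w=W[n]; m=(abs(w[...,0]-.5)<.3)&(abs(w[...,1])<.3)&(abs(w[...,2])<.015); print(n,'bench',np.median(w[m][:,2])*1000)
E
python3 m.py
```

```text
lid [0.517 0.015 0.03 ]
   top (0.018, 0.036) 2145 zmed 28.0 z95 31.9 [520.4  20.2] [184.3 122.6] 3.7
   scene (0.018, 0.036) 1466 zmed 27.7 z95 30.4 [524.  18.] [187.4 122.4] 4.4
   top (0.045, 0.07) 108 zmed 58.5 z95 62.4 [520.7  20.3] [71.4 13.5] 4.1
   scene (0.045, 0.07) 78 zmed 58.3 z95 60.6 [525.   19.6] [72.6 13.5] 3.7
pull [ 0.505 -0.304  0.03 ]
   top (0.026, 0.05) 154 zmed 38.7 z95 43.0 [ 509.6 -309.8] [102.2  14.3] 146.2
   scene (0.026, 0.05) 149 zmed 37.3 z95 40.3 [ 514.9 -309.9] [102.9  17.6] 143.8
   top (0.002, 0.05) 727 zmed 4.7 z95 40.5 [ 503.7 -313.2] [139.  131.9] 25.2
   scene (0.002, 0.05) 415 zmed 8.1 z95 39.9 [ 501.8 -320.1] [131.6  99.3] 139.1
box [0.483 0.31  0.03 ]
   top (0.04, 0.07) 559 zmed 51.1 z95 61.7 [482.  311.7] [170.  114.2] 164.9
   scene (0.04, 0.07) 546 zmed 50.7 z95 59.3 [486.  311.7] [173.1 107.8] 164.8
   top (0.053, 0.07) 69 zmed 58.1 z95 63.5 [559.2 297.2] [79.  10.2] 74.1
   scene (0.053, 0.07) 79 zmed 57.7 z95 60.7 [561.8 292.2] [76.5 11.5] 75.0
   top (0.003, 0.02) 942 zmed 8.5 z95 12.7 [484.4 317. ] [118.8  92.1] 165.8
   scene (0.003, 0.02) 423 zmed 8.1 z95 10.3 [465.2 317.1] [98.  82.2] 74.4
tin [0.56  0.168 0.03 ]
   top (0.05, 0.1) 130 zmed 75.2 z95 79.4 [554.3 164.2] [34.1 33.9] 123.4
   scene (0.05, 0.1) 148 zmed 71.3 z95 77.1 [561.2 165.2] [34.8 33.1] 42.1
carton [0.429 0.165 0.03 ]
   top (0.045, 0.07) 434 zmed 61.0 z95 64.8 [425.9 166.1] [90.5 40.8] 177.0
   scene (0.045, 0.07) 250 zmed 60.4 z95 62.8 [431.4 165.3] [90.8 39.9] 176.6
top bench 1.435269958220583
scene bench 1.0659888165291136
```

Both views agree to within about 4 mm, and heights and sizes match the text:

| Item | Position (mm) | Axis angle | Measured top |
|---|---|---|---|
| Lid | (522, 20) | 4° | Bar at 58 mm |
| Pull | (512, -310) | 145° | Bar at 38 mm |
| Box | (484, 312) | 165° | Rim at about 50 mm |

Next I grasp the pull.

```bash
cat >> h.py <<'E'
from scipy.spatial.transform import Rotation as Ro
G=ctrl.tcp_to_grasp
def quat(axis_deg):   # tool down, closing line perpendicular to the object's axis
    best=None
    for a in (axis_deg+90,axis_deg-90):
        r=np.radians(a); y=np.array([np.cos(r),np.sin(r),0]); z=np.array([0,0,-1.])
        q=Ro.from_matrix(np.c_[np.cross(y,z),y,z]).as_quat()
        yield np.r_[q[3],q[:3]]
def pick_q(x,y,z,axis):
    j0=np.array(sense()['joints']); c=[]
    for q in quat(axis):
        j=kinematics.inverse_kinematics([x,y,z+G],q)
        if j is not None: c.append((np.abs(np.array(j)-j0).max(),abs(j[5]),q))
    return min(c,key=lambda t:t[:2])[2]
def st(m=''):
    s=sense(); print(m,'t',round(float(s['time_s']),2),'grasp',np.round(np.array(s['tool_pos'])-[0,0,G],4),'F',np.round(s['force'],1),'open',round(float(s['opening']),3),'gf',round(float(s['gripper_force']),1))
E
python3 - <<'E'
from h import *; from m import load
W=cloud(load('top')); m=(W[...,0]>.2)&(W[...,0]<.7)&(W[...,1]>.4)&(W[...,2]>.1)&(W[...,2]<.5); P=W[m]; print('cabinet miny',np.percentile(P[:,1],1),'zmax',P[:,2].max())
x,y=.512,-.310
q=pick_q(x,y,.2,145)
ctrl.movep([x,y,.12+G],q); st('above')
ctrl.command_gripper(.6)
ctrl.move_l([x,y,.033+G],q,velocity=.1); st('down')
ctrl.command_gripper(0,30); st('grip')
ctrl.move_l([x,y,.15+G],q,velocity=.15); st('up')
E
```

```text
cabinet miny 0.4795523361319779 zmax 0.4529256009280824
above t 3.3 grasp [ 0.5124 -0.3093  0.1201] F [ 0.3 -0.4 -0.8] open 1.0 gf 0.0
down t 4.99 grasp [ 0.5124 -0.3104  0.0337] F [-0.5 -0.4  0.3] open 0.597 gf 0.0
grip t 5.67 grasp [ 0.512  -0.31    0.0331] F [-0.4  0.3  1.4] open 0.152 gf 30.0
up t 6.6 grasp [ 0.5114 -0.3095  0.1489] F [-0.9  0.5 -0.3] open 0.153 gf 30.0
```

Run:
```python
from h import *; from m import pts,rect
x,y=.484,.312
q=pick_q(x,y,.2,165)
ctrl.move_l([.512,-.31,.18+G],velocity=.2)
ctrl.movep([x,y,.16+G],q); st('above box')
for n in('top','scene'):
    c=snap(n); W=cloud(c)
    P=pts(W,(.484,.312),.11,.115,.15); 
    if len(P): print(n,len(P),rect(P),np.percentile(P[:,2],[5,50,95]))
c=dict(np.load('scene.npz')); im=cv2.cvtColor(c['color'],cv2.COLOR_RGB2BGR)[110:260,290:490]
cv2.imwrite('pics/above.png',cv2.resize(im,(800,600),interpolation=cv2.INTER_CUBIC))
```

```text
above box t 9.12 grasp [0.4846 0.3112 0.16  ] F [ 1.3 -1.1 -1.7] open 0.154 gf 30.0
top 31 (array([536.3, 295.4]), array([26.8, 13.8], dtype=float32), np.float32(73.9)) [0.13023585 0.13351097 0.1375251 ]
scene 123 (array([514.2, 305.8]), array([71.1, 34.4], dtype=float32), np.float32(172.1)) [0.13065354 0.13352713 0.14865164]
```

View pics/above.png

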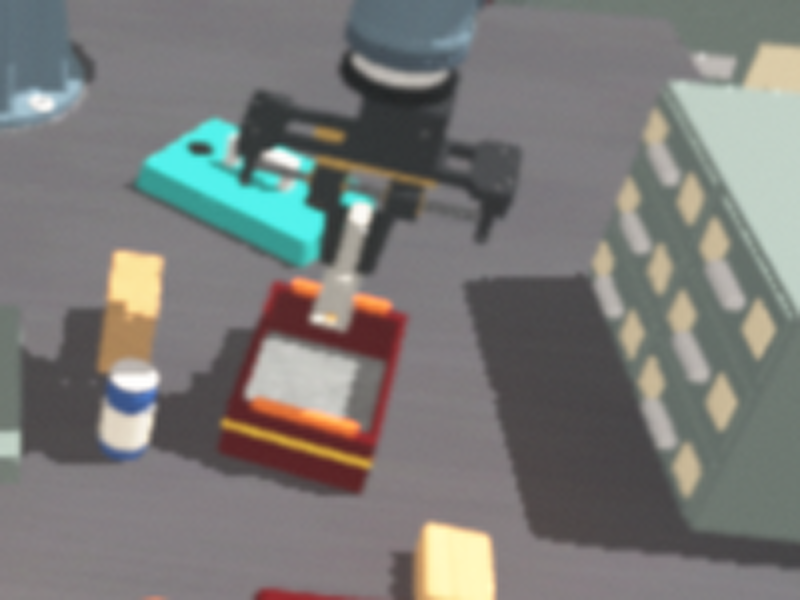

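The pull hangs level under the gripper at (345,260) in the crop. Its visible plate end measures within about 2 mm of where it should be over the box. Now I lower and release it.

Run:
```python
from h import *; from m import pts,rect
x,y=.484,.312
ctrl.move_l([x,y,.055+G],velocity=.12)
print(ctrl.move_l([x,y,.035+G],velocity=.03,contact_N=5)); st('contact')
ctrl.command_gripper(.38); st('open')
ctrl.move_l([x,y,.13+G],velocity=.15)
# clear of the views, on towards the lid
lx,ly=.5225,.0195
q=pick_q(lx,ly,.15,4)
ctrl.movep([lx,ly,.15+G],q); st('above lid')
ctrl.command_gripper(.7)
for n in('top','scene'):
    c=snap(n); W=cloud(c)
    P=pts(W,(.484,.312),.07,.033,.049)
    if len(P): print(n,len(P),rect(P),np.percentile(P[:,2],[5,50,95]))
c=dict(np.load('scene.npz')); im=cv2.cvtColor(c['color'],cv2.COLOR_RGB2BGR)[110:260,240:440]
cv2.imwrite('pics/placed.png',cv2.resize(im,(800,600),interpolation=cv2.INTER_CUBIC))
```

```text
True
contact t 10.79 grasp [0.484  0.312  0.0389] F [-0.2 -0.2  3.4] open 0.156 gf 30.0
open t 11.28 grasp [0.4832 0.3117 0.0383] F [-0.1 -0.3  0.1] open 0.38 gf 0.0
above lid t 13.17 grasp [0.5222 0.0201 0.1494] F [1.1 0.  0.1] open 0.378 gf 0.0
top 168 (array([481.3, 311.1]), array([102.1,  15.7], dtype=float32), np.float32(165.4)) [0.03760154 0.04477981 0.04803011]
scene 101 (array([485.4, 312.9]), array([106. ,  13.8], dtype=float32), np.float32(165.2)) [0.04138353 0.04454039 0.0465654 ]
```

View pics/placed.png

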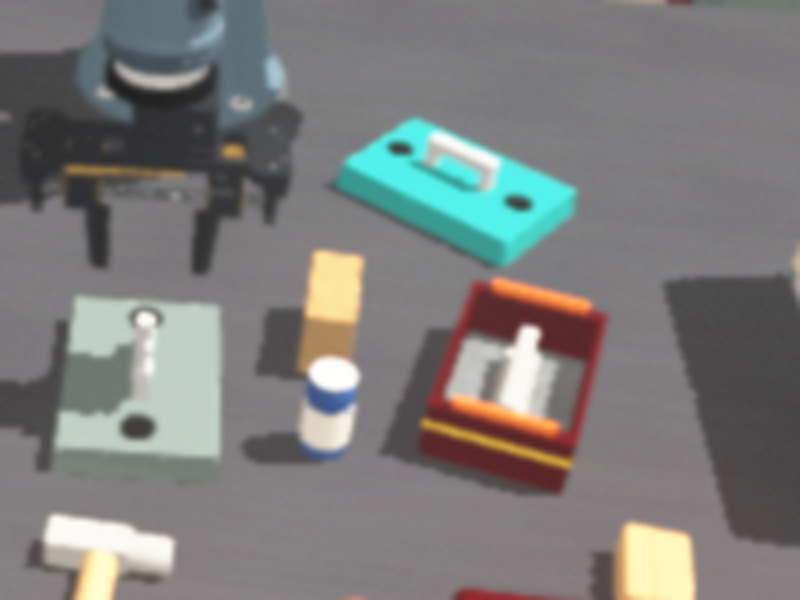

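The pull stands level and centred in the box, with its bar at (520,370) in the crop. Its bar top measured 45 mm against an expected 7 + 38. Next comes the lid.

Run:
```python
from h import *; from m import pts,rect
lx,ly=.5225,.0200
ctrl.move_l([lx,ly,.052+G],velocity=.1); st('down')
ctrl.command_gripper(0,45); st('grip')
ctrl.move_l([lx,ly,.18+G],velocity=.12); st('up')
x,y=.484,.312
q=pick_q(x,y,.18,165)
ctrl.movep([x,y,.18+G],q)
ctrl.move_l([x,y,.14+G],velocity=.1)
ctrl.pause(.2); st('above box')
for n in('top','scene'):
    c=snap(n); W=cloud(c)
    P=pts(W,(x,y),.125,.095,.125)
    if len(P): print(n,len(P),rect(P),np.percentile(P[:,2],[5,50,95]))
c=dict(np.load('scene.npz')); im=cv2.cvtColor(c['color'],cv2.COLOR_RGB2BGR)[110:260,290:490]
cv2.imwrite('pics/lidabove.png',cv2.resize(im,(800,600),interpolation=cv2.INTER_CUBIC))
```

```text
down t 14.98 grasp [0.523  0.0199 0.0526] F [-0.1 -0.3 -0.1] open 0.701 gf 0.0
grip t 15.78 grasp [0.5226 0.0199 0.052 ] F [-1.3 -0.7 -0.1] open 0.153 gf 45.0
up t 16.99 grasp [0.5219 0.0201 0.1791] F [ 0.4  0.2 -2.6] open 0.149 gf 45.0
above box t 18.88 grasp [0.4845 0.3121 0.1409] F [ 0.1  0.  -1.7] open 0.153 gf 45.0
top 521 (array([539.7, 290.2]), array([114.3,  61.7], dtype=float32), np.float32(75.0)) [0.10548043 0.11686373 0.12082152]
scene 1464 (array([487.6, 311.2]), array([189.5, 124.1], dtype=float32), np.float32(164.9)) [0.09999395 0.11627063 0.11876822]
```

View pics/lidabove.png

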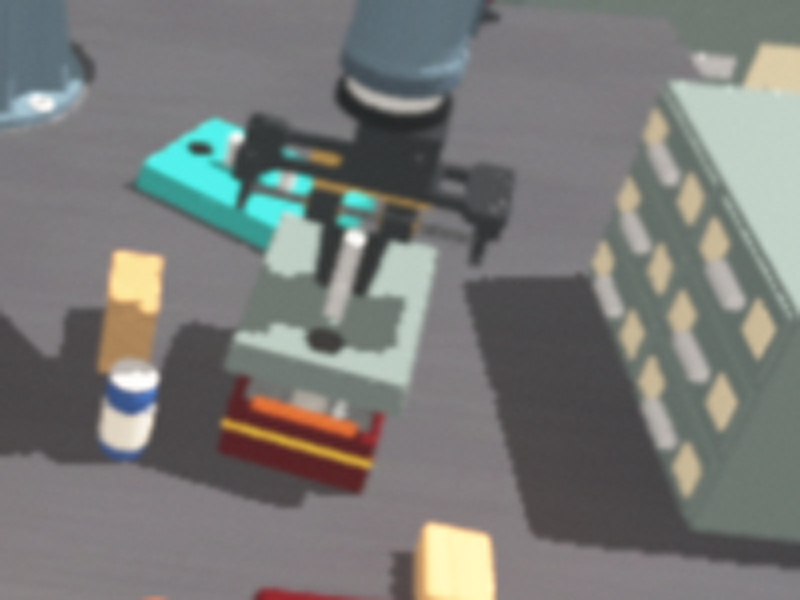

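The lid is held level over the box, its plate at (330,310) in the crop. It measures within 1.5 mm and 0.1° of the box in the same view, so I lower it and let go.

Run:
```python
from h import *; from m import pts,rect
x,y=.484,.312
ctrl.move_l([x,y,.102+G],velocity=.1)
print(ctrl.move_l([x,y,.084+G],velocity=.02,contact_N=4)); st('contact')
ctrl.command_gripper(.35); ctrl.pause(.2); st('open')
ctrl.move_l([x,y,.19+G],velocity=.15)
q=pick_q(.42,.1,.2,165); ctrl.movep([.42,.08,.2+G],q)
ctrl.command_gripper(0,20); st('clear')
for n in('top','scene'):
    c=snap(n); W=cloud(c)
    P=pts(W,(x,y),.125,.055,.08); print(n,len(P),rect(P),np.percentile(P[:,2],[5,50,95]))
    B=pts(W,(x,y),.06,.083,.11); print('  bar',len(B),rect(B),np.percentile(B[:,2],[5,50,95]))
    u=np.array([np.cos(np.radians(165)),np.sin(np.radians(165))]); s=(P[:,:2]-[x,y])@u
    print('  ends z',[np.round(np.median(P[m][:,2]),4) for m in(s>.06,s<-.06)])
c=dict(np.load('scene.npz')); im=cv2.cvtColor(c['color'],cv2.COLOR_RGB2BGR)[110:260,290:490]
cv2.imwrite('pics/laid.png',cv2.resize(im,(800,600),interpolation=cv2.INTER_CUBIC))
```

```text
True
contact t 20.18 grasp [0.484  0.3119 0.088 ] F [1.6 0.  3.2] open 0.151 gf 45.0
open t 20.83 grasp [0.483  0.3116 0.0872] F [ 0.3 -1.  -0. ] open 0.35 gf 0.0
clear t 23.2 grasp [0.42   0.0801 0.2   ] F [ 0.  -0.4 -0.2] open 0.005 gf 0.0
top 2194 (array([482.7, 312.1]), array([180.8, 125.1], dtype=float32), np.float32(165.5)) [0.0599719  0.06393782 0.06807744]
  bar 131 (array([481. , 310.9]), array([71.1, 16.1], dtype=float32), np.float32(163.0)) [0.08814697 0.09444964 0.09826445]
  ends z [np.float64(0.064), np.float64(0.0639)]
scene 1440 (array([486.9, 311.7]), array([184.9, 120.9], dtype=float32), np.float32(164.8)) [0.06044496 0.06376567 0.06624591]
  bar 80 (array([485.6, 313.1]), array([74.7, 13.6], dtype=float32), np.float32(164.6)) [0.08585998 0.09407843 0.09669641]
  ends z [np.float64(0.0641), np.float64(0.0631)]
```

View pics/laid.png

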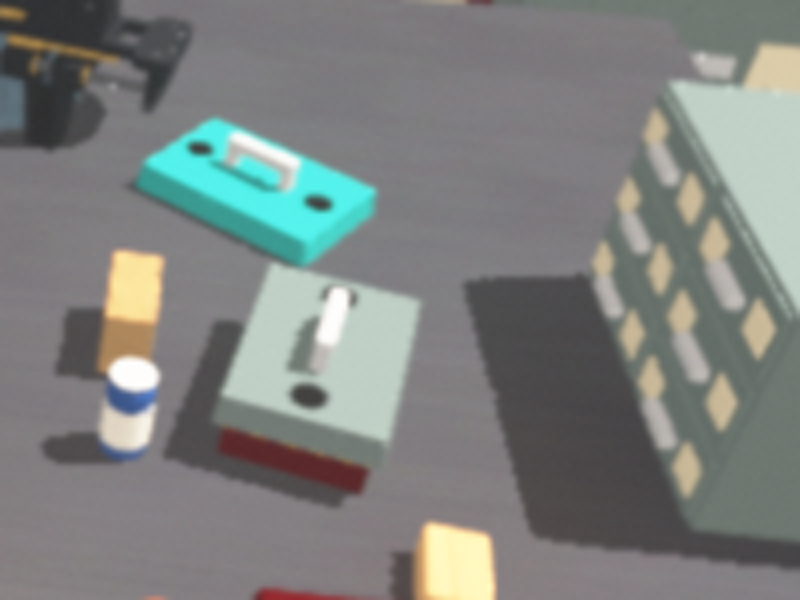

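The lid is laid on loosely and level: plate at (320,350), both ends at 64 mm top height, with the yellow line still hidden only by the raised skirt's perspective at (225,430). The gripper is clear. Now I press each end in turn with the fingers shut.

Run:
```python
from h import *; from m import pts,rect
x,y=.484,.312; u=np.array([np.cos(np.radians(165)),np.sin(np.radians(165))])
T=.019+G
A=np.array([x,y])+.066*u; B=np.array([x,y])-.066*u
q=pick_q(*A,.15,165)
ctrl.movep([*A,.13+T],q)
for p,tip,F in((A,.061,25),(B,.057,25),(A,.050,35),(B,.050,35)):
    ctrl.movep([*p,.105+T],q)
    ctrl.move_l([*p,.074+T],velocity=.12)
    r=ctrl.move_l([*p,tip+T],velocity=.02,contact_N=F)
    s=sense(); print(r,'tip z',np.round(s['tool_pos'][2]-T,4)); st()
    ctrl.move_l([*p,.105+T],velocity=.15)
ctrl.movep([.42,.08,.2+G],q); st('clear')
for n in('top','scene'):
    c=snap(n); W=cloud(c)
    P=pts(W,(x,y),.125,.045,.08); print(n,len(P),rect(P),np.percentile(P[:,2],[5,50,95]))
    s=(P[:,:2]-[x,y])@u
    print('  ends z',[np.round(np.median(P[m][:,2]),4) for m in(s>.06,s<-.06)])
c=dict(np.load('scene.npz')); im=cv2.cvtColor(c['color'],cv2.COLOR_RGB2BGR)
cv2.imwrite('pics/pressed.png',cv2.resize(im,(800,600),interpolation=cv2.INTER_CUBIC))
```

```text
False tip z 0.0613
 t 25.76 grasp [0.4203 0.3293 0.0803] F [-2.2 -0.3  5.4] open 0.008 gf 2.5
False tip z 0.0577
 t 28.2 grasp [0.5482 0.2949 0.0767] F [-1.  -1.3  5.3] open 0.008 gf 2.9
True tip z 0.0572
 t 30.53 grasp [0.4201 0.3292 0.0762] F [-2.2 -1.1  5.5] open 0.006 gf 2.9
True tip z 0.0572
 t 32.91 grasp [0.5477 0.2949 0.0762] F [-0.6 -0.1  3.9] open 0.006 gf 2.4
clear t 34.4 grasp [0.4204 0.0803 0.1998] F [ 0.4 -1.  -0.4] open 0.004 gf 0.0
top 2156 (array([483. , 311.6]), array([181.3, 126.4], dtype=float32), np.float32(165.0)) [0.05217716 0.05624196 0.06046031]
  ends z [np.float64(0.0566), np.float64(0.0561)]
scene 1471 (array([486.2, 311.4]), array([187., 121.], dtype=float32), np.float32(165.0)) [0.05090412 0.05593336 0.05874858]
  ends z [np.float64(0.0559), np.float64(0.0556)]
```

View pics/pressed.png

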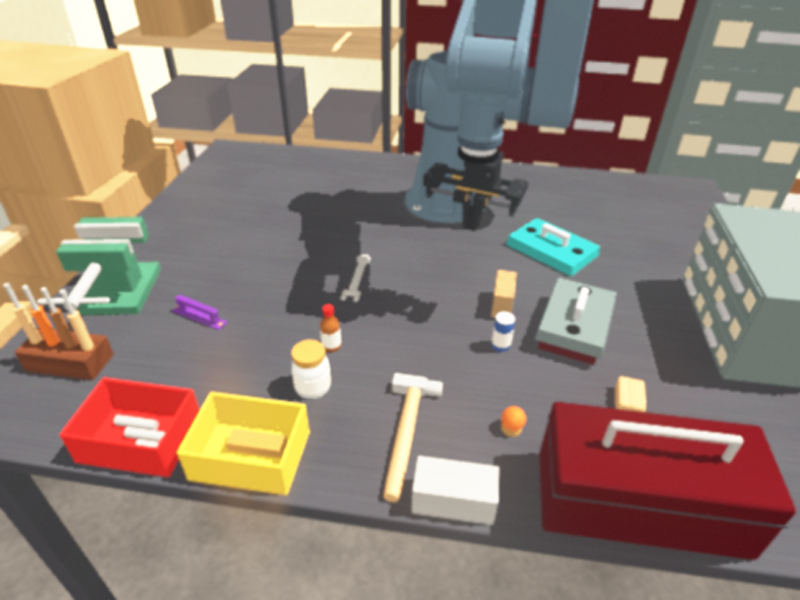

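Both ends stopped hard at 35 N with the pad at 57.2 mm, where home is 57. The picture shows the lid seated at (577,315) and the bystanders where they were. I'll give each end one firmer confirming press, then hand in.

Run:
```python
from h import *
x,y=.484,.312; u=np.array([np.cos(np.radians(165)),np.sin(np.radians(165))]); T=.019+G
q=pick_q(x,y,.15,165)
for k in(-.066,.066):
    p=np.array([x,y])+k*u
    ctrl.movep([*p,.12+T],q); ctrl.move_l([*p,.064+T],velocity=.12)
    r=ctrl.move_l([*p,.050+T],velocity=.015,contact_N=50)
    print(r,'tip z',np.round(sense()['tool_pos'][2]-T,4))
    ctrl.move_l([*p,.12+T],velocity=.15)
ctrl.movep([.42,.08,.2+G],q); ctrl.pause(.3); st()
print(ctrl.finish_job())
```

```text
True tip z 0.0572
True tip z 0.0571
 t 41.23 grasp [0.4199 0.0807 0.1997] F [-1.1  0.7  0.7] open 0.004 gf 0.0
the job is handed in; nothing more can be done
None
```

The pull stands on its back plate in the maroon box; the lid was laid on, let go, then pressed home at both ends (57 mm pad height, 50 N check); handed in at about 41 s.

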